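# Test a pump-flask return spring against the mark and put it where it belongs

### The arm

A 6-joint arm with a two-finger parallel gripper is mounted at the origin on the work surface. World frame = base frame: x ahead of the robot, y to its left, z up, the work surface at z = 0. Lengths are in mm, angles in rad, forces in N, time in s.
With the tool pointing down it reaches from about 275 to 750 mm from the base axis. Payload 10.2 kg.
Tool frame: the origin (TCP) lies midway between the tips of the shut fingers; the grasp point (between the pads) lies grip_depth behind it (grip_depth is the distance from the TCP to the grasp point, in mm); z points along the fingers, y is the line along which they close (so a half turn about z gives the same grasp; the last joint's range is limited). The gripper opens to 85 mm and grips with 20 to 120 N. Pads are 22 mm wide; open, the fingers measure 114 mm over their backs; the gripper's body (76 mm by 85 mm) begins 54 mm behind the grasp point. The pads swing forward as they close: fully open they stand 13 mm farther back than shut.
Start: joints at [-1.498, 0.313, 1.498, -0, 1.331, -0.223], TCP at [153.027, -502.209, 231.294] pointing down, gripper open.
Joint ranges: [-2.94, 2.94], [-0.97, 2.17], [0.19, 2.56], [-1.23, 4.37], [0.02, 3.11], [-2.88, 2.88]. Speed limits (rad/s): [2.39, 2.39, 3.01, 3.14, 3.14, 3.14].

### API

Orientations are given as a unit quaternion [w, x, y, z].
In Python, from rig import * gives the robot as it stands.
- The arm moves only by the tool servo_tool, never from a script. Its argument "commands" is a list of rows, each a list of 3 entries, a list of its own where there are three numbers: the gripper command: -1 is fully open, 1 is shut, values between are in proportion, then the shift along the tool's x, y, z in m, then the turn, a rotation vector about the tool's x, y, z in units of 6 degrees (1.0 is 6 degrees). In form: [[grip, [dx, dy, dz], [ax, ay, az]], ...]. A call has 1 to 10 rows; each row shifts and turns the commanded pose from where the row before left it, along the tool's axes as they then stand; what a row does not reach is not made up. A row lasts 1/12 s, in which the tool goes at most 41.7 mm and 7.16 degrees, less where a joint would pass 70% of its speed; a pose out of reach is approached as far as the arm can. A call is refused whole if a number of a shift passes 0.0417 or a number of a turn 1, either way. A call with a gripper value outside its range is refused whole. The fingers move at their own pace and stop on an object; "squeeze" is the grip in N (left out, the last holds). Time passes only in rows, so rows that do not move let the fingers close. It gives the time, the measured TCP pose, the force, the opening and the grip force at its end, in the units of the state.
- sense(): the state, without advancing time (a new reading comes with each control period).
- capture(name): name is "side" or "top" or "wrist"; returns a dict with "pixels" (384x512x3 uint8, red, green, blue), "z_map" (384x512 float32, mm along the optical axis (not along the pixel's ray), 0 where there is no reading), "fx", "fy", "cx", "cy" (pixels), "rvec" (rotation vector, rad) and "tvec" (3), from world to camera coordinates, as OpenCV has them; the wrist camera has in their place "T_tool_cam" (4x4, takes a point from camera to tool coordinates, whose origin is the TCP and whose axes are the flange's). Camera axes: x right, y down, z forward; pixel columns grow to the right and rows downward; lengths in mm; the calibration is good to about 2 mm. A picture is of the moment at which its call begins: read the wrist's pose just before it.
- finish_job(): hands the job in; it is judged then, once.
The state is a dict: "time_s": time; "joints": joint angles; "dq": joint speeds; "tau": joint torques, N m; "eef_pos": TCP position; "ee_rot": TCP orientation; "force": force on the tool from outside, world axes, zero at the start; "wrist_torque": the same for the moment, N m; "grip_width": opening from 0.0 (shut) to 1.0 (fully open); "grip_force": force on a finger pad.
Only numpy, scipy, OpenCV 4.12 (cv2) and the standard library are available. Lean on these libraries where they do the work, as an engineer would, in place of code of your own. Each camera call takes 0.05 s, during which the arm holds its last target. There are 200 camera calls.

### The job

Test the tea flask's return spring that stands on the round coaster: stand it over the guide pin of the spring tester, press its cap straight down with a load of 15 N (never beyond 20 N) and, holding that load for a second, see whether the top of the cap stays above the upper edge of the tester's reference pointer or sinks below it. A spring that stays above is sound: stand it in the well of the flask's pump head; one that sinks below is tired: put it in the steel dish. Do not shift the pointer, and leave the spare spring on the square coaster and the teapot, cup and tin alone.

Things in the scene. Friction and masses are not known exactly. Their poses are not given: they have to be found in the camera images.
- spring_1: flask return spring, 62 mm tall unloaded, 65 g: 3 mm wire coil 30 mm wide between a foot ring (34 mm wide, 8 mm high, bore 24 mm) and a solid flat-topped cap (34 mm wide, the top 16 mm). Yields along its axis up to 27 mm, rate unknown. The two springs look alike: at the start one is on the round coaster, one on the square; either may be on either. Origin: centre of underside; z up its axis
- spring_2: flask return spring, 62 mm tall unloaded, 65 g: 3 mm wire coil 30 mm wide between a foot ring (34 mm wide, 8 mm high, bore 24 mm) and a solid flat-topped cap (34 mm wide, the top 16 mm). Yields along its axis up to 27 mm, rate unknown. The two springs look alike: at the start one is on the round coaster, one on the square; either may be on either. Origin: centre of underside; z up its axis
- spring_1_top (a point): centre of the top face of spring_1's cap; it sinks as the spring is compressed
- spring_2_top (a point): centre of the top face of spring_2's cap; it sinks as the spring is compressed
- coaster_round: flat round wooden coaster, 84 mm wide, 6 mm thick, fixed; the spring to be tested stands on it. Origin: centre of its underside
- coaster_square: flat square wooden coaster, 80 mm wide, 6 mm thick, fixed; the spare spring stands on it. Origin: centre of its underside
- tester: spring tester, fixed: base 110 (x) by 150 mm (y -60 to +90), 14 mm thick; steel seat plate 60 mm wide with a guide pin (20 mm thick, 16 mm high, nose tapered to 14 mm) that goes inside the spring's foot ring; at y = +62 mm a 12 mm column, top 98 mm above the shelf, with the reference pointer; rule at y = +81 mm. Fingers have free room along x. Origin: on the pin's axis, on the underside
- seat (a point): point on the pin's axis at the level of the seat plate's top (18 mm above the shelf), where the centre of the spring's underside comes to stand; the pin rises 16 mm above it
- mark (a point): the reference mark: upper edge of the reference pointer at its tip, 24 mm from the pin's axis on the tester's +y side. The pointer is a 3 mm thick steel blade on a 16 mm high clamp block (22 by 20 mm, with a thumb screw on the +x side) on the column, set 37 to 56 mm above the seat plate and held there by friction
- pump_floor (a point): centre of the floor of the well in the flask's pump head, which stands on the shelf with its push button off and is fixed: a white plastic bush 80 mm wide and 40 mm high on a grey flange 92 mm wide, a short spout on one side; its round well, open at the top, is 44 mm wide and 26 mm deep, floor 14 mm above the shelf
- dish_floor (a point): centre of the inner floor of a round steel dish, fixed, 124 mm wide at the rim, about 100 mm at the floor, 26 mm high, floor 4 mm above the shelf
- teapot: glass teapot, 122 mm high, 116 mm wide without spout and handle; loose. Origin: centre of its underside
- cup: red plastic cup, 76 mm wide, 85 mm high; loose. Origin: centre of its underside
- tin: steel tin with a closed twist cap, 88 mm wide, 108 mm high; loose. Origin: centre of its underside
Things that resemble listed ones, but are neither listed nor needed, are in the scene too. Of the things that look like the part that bears dish_floor, take the one that is farthest to the robot's left at the start. Leave any green look-alike of the tester alone.

How it is judged (in metres and radians):
On the way:
1. the spring from the round coaster stands upright over the pin, foot on the seat plate, held under 13.5 to 17.5 N on the plate for 0.5 s, the spare still on the square coaster (((horizontal distance between spring_1 and seat below 0.004 m and z of spring_1 in the frame of seat below 0.002 m and angle between spring_1's own z axis and vertical below 0.06 rad and contact force between spring_1 and tester between 13.5 and 17.5 N and horizontal distance between spring_2 and coaster_square below 0.02 m and angle between spring_2's own z axis and vertical below 0.1 rad) or (horizontal distance between spring_2 and seat below 0.004 m and z of spring_2 in the frame of seat below 0.002 m and angle between spring_2's own z axis and vertical below 0.06 rad and contact force between spring_2 and tester between 13.5 and 17.5 N and horizontal distance between spring_1 and coaster_square below 0.02 m and angle between spring_1's own z axis and vertical below 0.1 rad))), for 0.5 s.
At the end, for the whole second after the job is handed in: Tested spring at rest: upright in the pump head's well (10 mm of centre, on its floor to 4 mm) if its cap stood above the mark under 15 N, else in the dish (55 mm of centre, 40 mm of floor); within 2.5 mm of the mark either will do. Other spring upright within 20 mm of the square coaster's centre (((((z of mark in the frame of tester below 0.07 m and horizontal distance between spring_1 and pump_floor below 0.01 m and z of spring_1 in the frame of pump_floor below 0.004 m and angle between spring_1's own z axis and vertical below 0.15 rad) or (z of mark in the frame of tester above 0.065 m and horizontal distance between spring_1 and dish_floor below 0.055 m and z of spring_1 in the frame of dish_floor below 0.04 m)) and linear speed of spring_1 below 0.02 m/s and horizontal distance between spring_2 and coaster_square below 0.02 m and angle between spring_2's own z axis and vertical below 0.1 rad) or (((z of mark in the frame of tester below 0.0637 m and horizontal distance between spring_2 and pump_floor below 0.01 m and z of spring_2 in the frame of pump_floor below 0.004 m and angle between spring_2's own z axis and vertical below 0.15 rad) or (z of mark in the frame of tester above 0.0587 m and horizontal distance between spring_2 and dish_floor below 0.055 m and z of spring_2 in the frame of dish_floor below 0.04 m)) and linear speed of spring_2 below 0.02 m/s and horizontal distance between spring_1 and coaster_square below 0.02 m and angle between spring_1's own z axis and vertical below 0.1 rad))); the robot touches nothing.
It fails at once if a spring is pressed on the tester with more than 21 N (contact force between any of spring_1, spring_2 and tester above 21 N).
It fails at once if the reference pointer is shifted by more than 2 mm (distance of mark from where it was at the start of the episode above 0.002 m).
It fails at once if both springs are taken from their coasters (distance of each of spring_1, spring_2 from where it was at the start of the episode above 0.03 m).
It fails at once if the teapot, the cup or the tin is moved more than 20 mm or tipped (distance of any of teapot, cup, tin from where it was at the start of the episode above 0.02 m or angle between any of teapot, cup, tin's own z axis and vertical above 0.25 rad).
It also fails if it takes over 64 s, if anything falls off the work surface, if the arm or the gripper's body presses on something with over 40 N, if the wrist force passes 120 N, or if a joint passes its speed limit or range.

## Working session

There is one attempt and no reset: what is moved stays moved. The work goes in short steps, Python scripts to look and compute and a tool call to move; the robot and the scene stay as the last step left them, time stands still between calls to the robot, and variables do not carry over. Pictures are saved under pics/ and viewed, at most 10 in all, crops included, and the job is handed in when it is done.

Besides the shell and the picture viewer there is one more tool, called after "Emit:" in YAML: its name, and indented under it one key for each argument. servo_tool: Moves the arm, as the interface text tells. Its arguments: {"type":"object","properties":{"commands":{"type":"array"},"squeeze":{"type":"number"}},"required":["commands"]}

```bash
mkdir -p pics; cat > h.py <<'E'
from rig import *
import numpy as np, cv2
from scipy.spatial.transform import Rotation as R
def pts(c):
    z=c["z_map"].astype(float);v,u=np.mgrid[:z.shape[0],:z.shape[1]]
    P=np.stack([(u-c["cx"])/c["fx"]*z,(v-c["cy"])/c["fy"]*z,z],-1)
    if "rvec" in c:
        Rm=cv2.Rodrigues(np.array(c["rvec"],float))[0];W=(P-np.array(c["tvec"]).ravel())@Rm
    else:
        s=sense() if "_s" not in c else c["_s"];T=np.array(c["T_tool_cam"]);q=s["ee_rot"]
        Q=P@T[:3,:3].T+T[:3,3];W=Q@R.from_quat([q[1],q[2],q[3],q[0]]).as_matrix().T+np.array(s["eef_pos"])
    W[z<=0]=np.nan;return W
def cap(n):
    s=sense();c=capture(n);c["_s"]=s;return c
def save(c,f,crop=None,k=1):
    im=cv2.cvtColor(c["pixels"],cv2.COLOR_RGB2BGR)
    if crop: a,b,d,e=crop;im=im[b:e,a:d]
    cv2.imwrite("pics/"+f,cv2.resize(im,None,fx=k,fy=k,interpolation=cv2.INTER_CUBIC))
E
python3 - <<'E'
from h import *
s=sense();print(s)
for n in("top","side"):
    c=cap(n);save(c,n+"0.png",k=1.5);np.save(n+"0.npy",pts(c));print(n,c["fx"],c["rvec"],c["tvec"])
c=cap("wrist");print(c["T_tool_cam"])
E
```

```text
{'time_s': 0.0, 'joints': array([-1.49838457e+00,  3.13457213e-01,  1.49844021e+00, -7.88377295e-06,
        1.33100547e+00, -2.23422270e-01]), 'dq': array([-6.00451141e-04,  3.09346261e-05,  4.52752417e-04, -5.67924684e-04,
        1.06557971e-03, -1.89479871e-03]), 'tau': array([ 8.83125012e-04, -4.12272120e+01, -2.59736180e+01, -1.67878688e-04,
        4.23670150e-03, -6.83025263e-06]), 'eef_pos': array([ 153.01330649, -501.93551834,  230.7302125 ]), 'ee_rot': array([-6.53542301e-04,  9.89079860e-01,  1.47379109e-01,  4.56004433e-05]), 'force': array([ 0.06581551, -0.60578826,  0.89354929]), 'wrist_torque': array([ 0.0122596 ,  0.0106694 , -0.00229698]), 'grip_force': 0.0, 'grip_width': 0.9985461372048026}
top 359.8443395038994 [ 2.12149772 -2.12384271  0.14608597] [2.04059723e-01 5.01472246e+02 1.11587798e+03]
side 379.02030409023257 [ 2.11705955 -0.25395132  0.17229053] [-467.46833299   90.4921626   929.23654135]
[[-6.94372281e-04 -9.61934827e-01 -2.73278075e-01  6.99366388e+01]
 [ 9.99999665e-01 -5.49565155e-04 -6.06437915e-04  6.75062527e-01]
 [ 4.33169643e-04 -2.73278404e-01  9.61934887e-01 -1.43471225e+02]
 [ 0.00000000e+00  0.00000000e+00  0.00000000e+00  1.00000000e+00]]
```

View pics/top0.png

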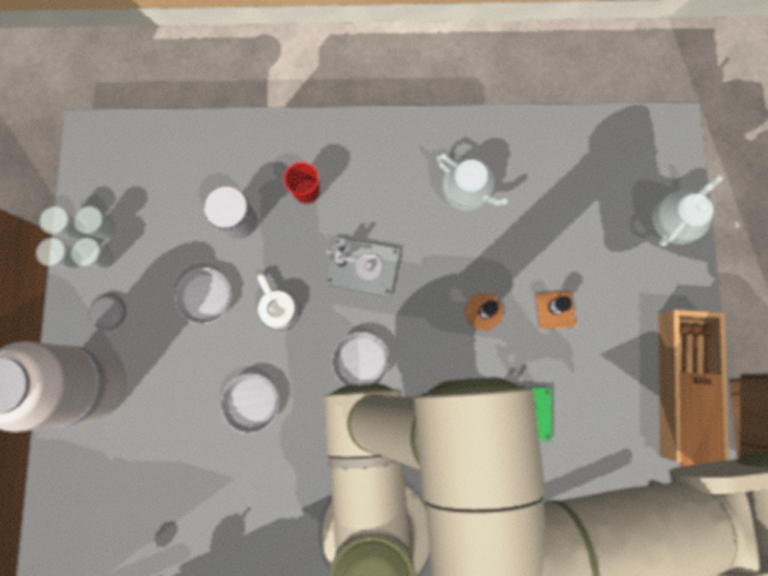

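View pics/side0.png

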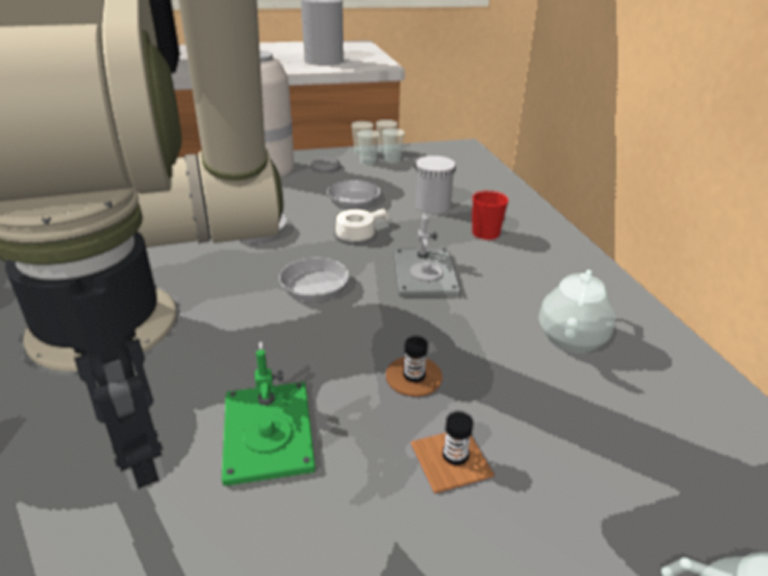

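The top picture (1.5x) shows the round coaster at (484,311), the square coaster at (556,309) and the grey tester with its pin at (369,266) and column at about (340,245). The pump head is at (276,308). The leftmost dish is at (204,293), with other dishes at (251,400) and (361,357). The side view shows both springs standing upright with black caps.

```bash
python3 - <<'E'
from h import *
W=np.load("top0.npy")
def at(u,v,n=""):
    u,v=int(u/1.5),int(v/1.5);print(n,np.round(W[v,u]))
for a in[(488,305,"capR"),(475,318,"coR"),(560,303,"capS"),(545,320,"coS"),(369,265,"pin"),(340,245,"col"),(276,308,"pump"),(204,293,"dish"),(251,400,"dish2"),(361,357,"d3"),(302,180,"cup"),(226,207,"tin"),(468,175,"pot")]:at(*a)
def reg(u0,v0,u1,v1,lo,hi,n):
    w=W[int(v0/1.5):int(v1/1.5),int(u0/1.5):int(u1/1.5)].reshape(-1,3);w=w[(w[:,2]>lo)&(w[:,2]<hi)]
    print(n,len(w),"mid",np.round((w[:,:2].min(0)+w[:,:2].max(0))/2,1),"span",np.round(np.ptp(w[:,:2],axis=0)),"mean",np.round(w.mean(0),1))
reg(465,285,512,335,55,80,"capR");reg(460,285,512,335,3.5,12,"coR");reg(530,285,582,335,55,80,"capS")
reg(325,235,405,298,9,16,"base");reg(325,228,362,268,45,110,"col");reg(325,228,362,268,90,110,"coltop");reg(352,250,388,282,17,60,"pin")
reg(252,285,300,332,33,50,"pump");reg(170,260,240,326,18,40,"dishrim");reg(170,260,240,326,1.5,8,"dish in")
# base plane corners
v0,v1,u0,u1=150,205,210,275
z=W[v0:v1,u0:u1,2];m=(z>9)&(z<20);p=W[v0:v1,u0:u1][m][:,:2].astype(np.float32);print(cv2.minAreaRect(p))
E
```

```text
capR [ 466. -231.   68.]
coR [nan nan nan]
capS [ 469. -380.   65.]
coS [ 441. -364.    9.]
pin [560.  16.  34.]
col [609.  84.  16.]
pump [468. 222.  11.]
dish [503. 386.   5.]
dish2 [270. 272.   3.]
d3 [360.  36.   3.]
cup [764. 173.   6.]
tin [667. 315. 108.]
pot [ 735. -193.  107.]
capR 97 mid [ 459.8 -235. ] span [31. 32.] mean [ 459.7 -234.4   66.9]
coR 347 mid [ 468.5 -232.6] span [100. 106.] mean [ 459.3 -228.7    6.3]
capS 100 mid [ 468.8 -386.5] span [33. 32.] mean [ 467.9 -385.6   66.5]
base 912 mid [560.5  35.4] span [133. 163.] mean [557.1  32.2  13.4]
col 103 mid [575.   74.4] span [35. 61.] mean [570.3  77.4  69.4]
coltop 18 mid [569.3  88.3] span [12. 26.] mean [570.   83.2  96.5]
pin 209 mid [562.1  20.2] span [72. 73.] mean [559.3  20.9  22.2]
pump 333 mid [470.2 217.3] span [89. 75.] mean [464.8 217.7  39.6]
dishrim 175 mid [493.8 383.1] span [120. 124.] mean [500.3 399.4  23.4]
dish in 973 mid [506.1 387.5] span [147. 164.] mean [500.7 384.2   4. ]
((560.6714477539062, 34.54543685913086), (149.4218292236328, 110.59971618652344), 79.1816177368164)
```

Emit:
servo_tool:
  commands:
    - [-1, [0, 0, 0], [0, 0, -1]]
    - [-1, [0, 0, 0], [0, 0, -1]]
    - [-1, [0, 0, 0], [0, 0, -1]]
    - [-1, [0, 0, 0], [0, 0, -1]]
    - [-1, [0, 0, 0], [0, 0, -1]]
    - [-1, [0, 0, 0], [0, 0, -1]]
    - [-1, [0, 0, 0], [0, 0, -1]]
    - [-1, [0, 0, 0], [0, 0, -1]]
    - [-1, [0, 0, 0], [0, 0, -1]]
    - [-1, [0, 0, 0], [0, 0, -1]]

```text
time_s: 0.98
eef_pos: [153.0, -502.1, 231.0]
ee_rot: [-0.0, 0.781, 0.624, 0.0]
force: [-0.1, 0.6, 0.1]
grip_width: 0.995
grip_force: 0.0
```

Emit:
servo_tool:
  commands:
    - [-1, [0, 0, 0], [0, 0, -0.37]]
    - [-1, [0.025, 0.02, 0], [0, 0, 0]]
    - [-1, [0.025, 0.02, 0], [0, 0, 0]]
    - [-1, [0.025, 0.02, 0], [0, 0, 0]]
    - [-1, [0.025, 0.02, 0], [0, 0, 0]]
    - [-1, [0.025, 0.02, 0], [0, 0, 0]]
    - [-1, [0.025, 0.02, 0], [0, 0, 0]]
    - [-1, [0.025, 0.02, 0], [0, 0, 0]]
    - [-1, [0.025, 0.02, 0], [0, 0, 0]]
    - [-1, [0.025, 0.02, 0], [0, 0, 0]]

```text
time_s: 1.82
eef_pos: [373.1, -313.7, 231.2]
ee_rot: [-0.0, 0.771, 0.637, 0.0]
force: [-0.1, -1.8, -0.7]
grip_width: 1.003
grip_force: 0.0
```

Emit:
servo_tool:
  commands:
    - [-1, [0.025, 0.02, 0.01], [0, 0, 0]]
    - [-1, [0.025, 0.02, 0.01], [0, 0, 0]]
    - [-1, [0.025, 0.02, 0.01], [0, 0, 0]]
    - [-1, [0.02, 0.011, 0], [0, 0, 0]]
    - [-1, [0, 0, 0], [0, 0, 0]]
    - [-1, [0, 0, 0], [0, 0, 0]]
    - [-1, [0, 0, 0], [0, 0, 0]]

```text
time_s: 2.4
eef_pos: [459.4, -235.4, 201.3]
ee_rot: [-0.0, 0.771, 0.637, -0.0]
force: [-0.2, -0.1, -0.7]
grip_width: 1.005
grip_force: 0.0
```

```bash
cat >> h.py <<'E'
def to(x,y,z=None,yaw=None):
    s=sense();q=s["ee_rot"];M=R.from_quat([q[1],q[2],q[3],q[0]]).as_matrix();p=np.array(s["eef_pos"])
    d=np.array([x,y,p[2] if z is None else z])-p
    print("t",round(s["time_s"],2),"pos",p.round(1),"yaw",np.degrees(np.arctan2(M[1,0],M[0,0])).round(2),"toolz",M[:,2].round(4),"toolshift mm",(M.T@d).round(1),"F",s["force"].round(2),"gw",round(s["grip_width"],3),"gf",round(s["grip_force"],1))
E
python3 - <<'E'
import rig;print([ (n,getattr(rig,n)) for n in dir(rig) if 'grip' in n.lower() or 'depth' in n.lower()])
from h import *
to(460,-234,200)
c=cap("wrist");save(c,"w1.png",k=1.5);W=pts(c)
m=(W[...,2]>60)&(W[...,2]<75)&(np.hypot(W[...,0]-460,W[...,1]+234)<35);p=W[m];print(len(p),p.mean(0),(p.min(0)+p.max(0))/2,np.ptp(p,axis=0))
v,u=np.nonzero(m);print(u.mean(),v.mean())
E
```

```text
[('grip_depth', 18.700000000000003)]
t 2.4 pos [ 459.4 -235.4  201.3] yaw 79.16 toolz [-3.e-04 -1.e-04 -1.e+00] toolshift mm [1.5 0.3 1.3] F [-0.15 -0.07 -0.67] gw 1.005 gf 0.0
783 [ 459.99753485 -237.43640321   68.3403534 ] [ 459.85742158 -238.31642616   65.54597602] [33.22169782 33.0088422  10.93287303]
256.9821200510856 186.09450830140486
```

```bash
python3 - <<'E'
from h import *
c=cap("wrist");W=pts(c)
for lo in(65,67,68):
    m=(W[...,2]>lo)&(W[...,2]<75)&(np.hypot(W[...,0]-460,W[...,1]+236)<25);p=W[m]
    print(lo,len(p),p.mean(0),cv2.minEnclosingCircle(p[:,:2].astype(np.float32)))
m=(W[...,2]>3)&(W[...,2]<9)&(np.hypot(W[...,0]-460,W[...,1]+236)<60);p=W[m];print(cv2.minEnclosingCircle(p[:,:2].astype(np.float32)),np.median(p[:,2]))
to(460,-236,65-18.7)
E
```

```text
65 760 [ 459.84289424 -237.89762485   68.56438388] ((459.74688720703125, -238.3296661376953), 16.78217124938965)
67 744 [ 459.86119833 -238.00226307   68.60806753] ((459.74688720703125, -238.3296661376953), 16.78217124938965)
68 615 [ 459.82046013 -238.2489156    68.80013677] ((459.81402587890625, -238.20822143554688), 16.593095779418945)
((460.8321228027344, -236.3376922607422), 58.078983306884766) 6.993241229044628
t 2.5 pos [ 459.2 -235.8  201.4] yaw 79.1 toolz [ 1.e-04 -2.e-04 -1.e+00] toolshift mm [  0.    0.8 155.1] F [-0.59 -0.84  0.39] gw 0.999 gf 0.0
```

View pics/w1.png

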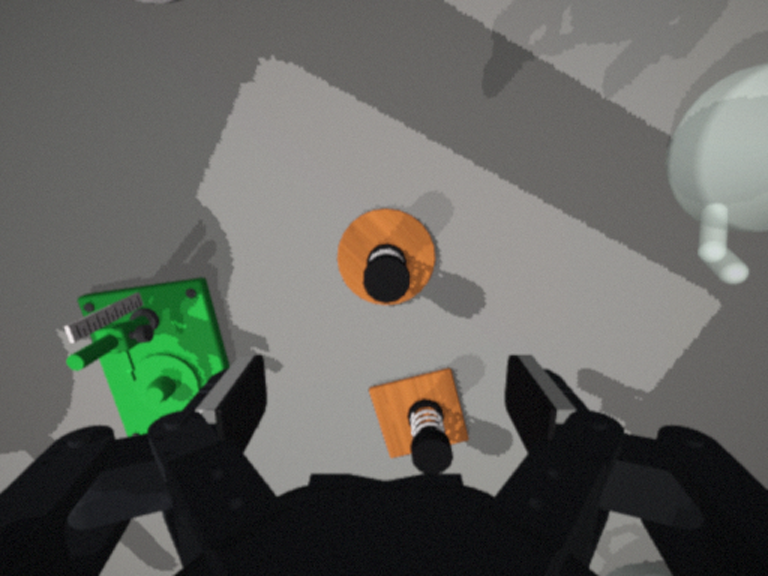

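The wrist picture (1.5x) shows the tested spring's cap at (386,280), on the round coaster and centred between the finger tips at columns 265 and 507. The spare spring is at (430,450). I'll descend, then measure the cap and the finger pads in the same view.

Emit:
servo_tool:
  commands:
    - [-1, [-0.0015, 0.001, 0.025], [0, 0, 0]]
    - [-1, [0, 0, 0.025], [0, 0, 0]]
    - [-1, [0, 0, 0.025], [0, 0, 0]]
    - [-1, [0, 0, 0.02], [0, 0, 0]]
    - [-1, [0, 0, 0], [0, 0, 0]]
    - [-1, [0, 0, 0], [0, 0, 0]]

```text
time_s: 3.0
eef_pos: [460.0, -237.2, 106.4]
ee_rot: [-0.0, 0.771, 0.637, -0.0]
force: [0.2, 0.4, 0.4]
grip_width: 0.995
grip_force: 0.0
```

```bash
python3 - <<'E'
from h import *
c=cap("wrist");W=pts(c);s=c["_s"];save(c,"w2.png",k=1.5)
m=(W[...,2]>66)&(W[...,2]<75)&(np.hypot(W[...,0]-460,W[...,1]+236)<25);p=W[m]
print(len(p),p.mean(0),cv2.minEnclosingCircle(p[:,:2].astype(np.float32)))
q=s["ee_rot"];M=R.from_quat([q[1],q[2],q[3],q[0]]).as_matrix();T=(W-s["eef_pos"])@M
# finger pixels in tool coords
f=(np.abs(T[...,0])<30)&(T[...,2]>-45)&(T[...,2]<5)&(np.abs(T[...,1])>35)&(np.abs(T[...,1])<65)
for sg in(-1,1):
    t=T[f&(np.sign(T[...,1])==sg)];print(sg,len(t))
    for z in range(-40,5,5):
        k=t[(t[:,2]>z)&(t[:,2]<=z+5)]
        if len(k):print(z,len(k),np.percentile(k[:,0],[2,98]).round(1),np.percentile(k[:,1],[2,98]).round(1))
to(460,-237.5,46)
E
```

```text
1588 [ 460.15609892 -237.60895092   68.50055231] ((459.95086669921875, -238.2767791748047), 16.8787841796875)
-1 1581
-40 323 [-10.3  11. ] [-55.2 -41.6]
-35 298 [-10.4  11. ] [-55.  -41.7]
-30 249 [-10.5  10.9] [-54.9 -41.7]
-25 223 [-10.7  10.9] [-54.  -41.7]
-20 135 [-11.   10.7] [-48.3 -41.7]
-15 20 [-8.3  7.8] [-42.6 -41.9]
1 1573
-40 323 [-10.7  11. ] [43.  56.5]
-35 289 [-10.6  11. ] [43.1 56.5]
-30 254 [-10.8  10.9] [43.  56.3]
-25 222 [-10.7  10.9] [43.1 55.4]
-20 140 [-10.6  10.7] [43.  49.6]
-15 16 [-7.5  5.8] [43.3 43.7]
t 3.05 pos [ 460.5 -237.6  107.4] yaw 79.11 toolz [ 1.e-03 -9.e-04 -1.e+00] toolshift mm [ 0.  -0.6 61.4] F [-0.4   0.02  0.94] gw 0.997 gf 0.0
```

View pics/w2.png

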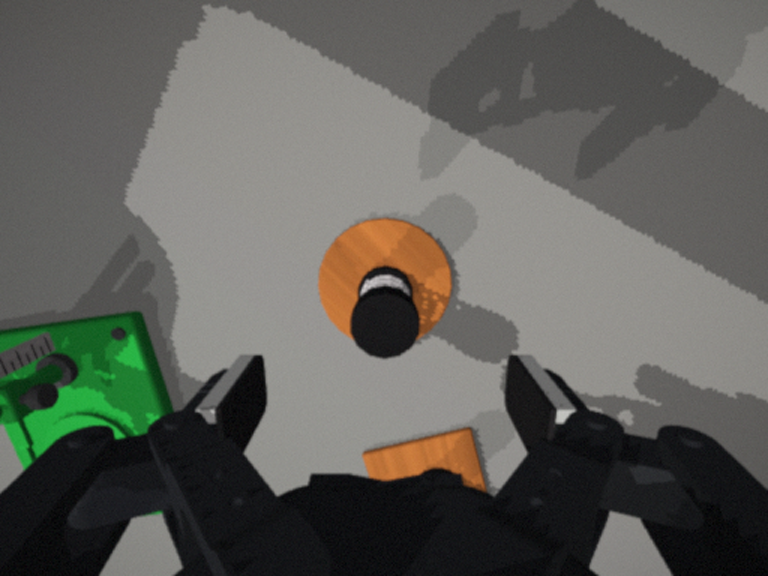

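The cap is at about (384,325) in the 1.5x picture and sits centred between the fingers. Pad symmetry shows the wrist calibration is good, so I'll descend and grip.

Emit:
servo_tool:
  commands:
    - [-1, [-0.0006, -0.0003, 0.02], [0, 0, 0]]
    - [-1, [0, 0, 0.02], [0, 0, 0]]
    - [-1, [0, 0, 0.015], [0, 0, 0]]
    - [-1, [0, 0, 0.0075], [0, 0, 0]]
    - [-1, [0, 0, 0], [0, 0, 0]]
    - [-1, [0, 0, 0], [0, 0, 0]]
  squeeze: 60

```text
time_s: 3.55
eef_pos: [460.5, -237.9, 45.0]
ee_rot: [0.001, 0.771, 0.637, 0.0]
force: [-0.6, 0.3, -1.3]
grip_width: 0.999
grip_force: 0.0
```

Emit:
servo_tool:
  commands:
    - [0, [0, 0, 0], [0, 0, 0]]
    - [0, [0, 0, 0], [0, 0, 0]]
    - [1, [0, 0, 0], [0, 0, 0]]
    - [1, [0, 0, 0], [0, 0, 0]]
    - [1, [0, 0, 0], [0, 0, 0]]
    - [1, [0, 0, 0], [0, 0, 0]]
    - [1, [0, 0, 0], [0, 0, 0]]
    - [1, [0, 0, 0], [0, 0, 0]]

```text
time_s: 4.22
eef_pos: [460.1, -237.4, 43.9]
ee_rot: [0.0, 0.771, 0.637, 0.0]
force: [-0.1, 0.1, 1.7]
grip_width: 0.374
grip_force: 59.3
```

Emit:
servo_tool:
  commands:
    - [1, [0, 0, -0.015], [0, 0, 0]]
    - [1, [0, 0, -0.025], [0, 0, 0]]
    - [1, [0, 0, -0.025], [0, 0, 0]]
    - [1, [0, 0, -0.025], [0, 0, 0]]
    - [1, [0.022, 0.005, -0.016], [0, 0, 0]]
    - [1, [0.022, 0.005, 0], [0, 0, 0]]
    - [1, [0.022, 0.005, 0], [0, 0, 0]]
    - [1, [0.022, 0.005, 0], [0, 0, 0]]
    - [1, [0.022, 0.005, 0], [0, 0, 0]]
    - [1, [0.022, 0.005, 0], [0, 0, 0]]

```text
time_s: 5.05
eef_pos: [514.4, -112.1, 149.6]
ee_rot: [-0.0, 0.771, 0.637, -0.0]
force: [-0.9, -0.3, -1.4]
grip_width: 0.378
grip_force: 59.9
```

Emit:
servo_tool:
  commands:
    - [1, [0.022, 0.005, 0], [0, 0, 0]]
    - [1, [0.022, 0.005, 0], [0, 0, 0]]
    - [1, [0.022, 0.005, 0], [0, 0, 0]]
    - [1, [0.022, 0.003, 0], [0, 0, 0]]
    - [1, [0, 0, 0], [0, 0, 0]]
    - [1, [0, 0, 0], [0, 0, 0]]
    - [1, [0, 0, 0], [0, 0, 0]]

```text
time_s: 5.63
eef_pos: [548.2, -30.6, 149.6]
ee_rot: [-0.0, 0.771, 0.637, -0.0]
force: [0.3, 1.2, -0.7]
grip_width: 0.377
grip_force: 59.9
```

```bash
python3 - <<'E'
from h import *
c=cap("wrist");W=pts(c);np.save("w3.npy",W);save(c,"w3.png",k=1.5);s=c["_s"]
to(558.5,20)
ax=np.array([.187,.982]);bx=np.array([.982,-.187])
L=np.stack([(W[...,:2]-[558.5,20])@bx,(W[...,:2]-[558.5,20])@ax,W[...,2]],-1)
near=np.hypot(L[...,0],L[...,1])
for lo,hi,r in((31,37,14),(16,21,34),(11.5,15.5,100)):
    m=(L[...,2]>lo)&(L[...,2]<hi)&(near<r);p=L[m];print(lo,hi,len(p),p.mean(0).round(2),cv2.minEnclosingCircle(p[:,:2].astype(np.float32)) if r<50 else cv2.minAreaRect(p[:,:2].astype(np.float32)))
m=(L[...,2]>42)&(L[...,2]<110)&(np.abs(L[...,0])<30)&(L[...,1]>18)&(L[...,1]<95);p=L[m]
for y in range(18,90,4):
    k=p[(p[:,1]>=y)&(p[:,1]<y+4)]
    if len(k):print(y,len(k),np.percentile(k[:,2],[5,50,95]).round(1),k[:,0].min().round(1),k[:,0].max().round(1))
E
```

```text
t 5.68 pos [548.2 -30.9 149.7] yaw 79.13 toolz [-5.e-04 -1.e-04 -1.e+00] toolshift mm [52.   0.5 -0. ] F [ 0.74  0.29 -0.74] gw 0.374 gf 59.9
31 37 296 [-0.46 -2.76 34.02] ((-0.19254083931446075, -2.9312775135040283), 9.619613647460938)
16 21 2476 [-0.36 -2.26 18.89] ((0.10924840718507767, -0.10351784527301788), 33.80878448486328)
11.5 15.5 9592 [-0.64 15.79 14.65] ((-0.3360443115234375, 12.20145034790039), (149.41290283203125, 110.02188110351562), 89.5822982788086)
18 10 [58.4 59.5 60.2] -2.1 1.2
22 25 [58.8 59.6 60.8] -2.1 1.2
26 25 [58.9 59.8 61.1] -2.1 1.2
30 50 [58.6 59.7 60.5] -3.7 3.7
34 50 [58.6 59.8 61.2] -3.7 3.7
38 56 [58.8 59.8 60.7] -3.7 3.7
42 54 [58.8 59.6 60.8] -3.6 3.6
46 123 [53.6 60.9 66.5] -10.3 10.3
50 278 [60.6 66.4 98.2] -10.5 24.8
54 336 [60.3 66.9 99.5] -10.5 24.9
58 269 [60.8 66.6 99.6] -10.4 24.5
62 146 [61.3 66.2 99.8] -10.3 24.5
66 39 [64.9 65.9 67.2] -10.2 10.4
70 75 [69.9 87.2 95.8] -1.6 1.9
74 39 [88.8 94.1 95.7] -1.6 1.8
78 45 [88.6 94.6 96. ] -1.6 1.8
82 18 [94.2 95.2 95.8] -0.8 1.7
```

View pics/w3.png

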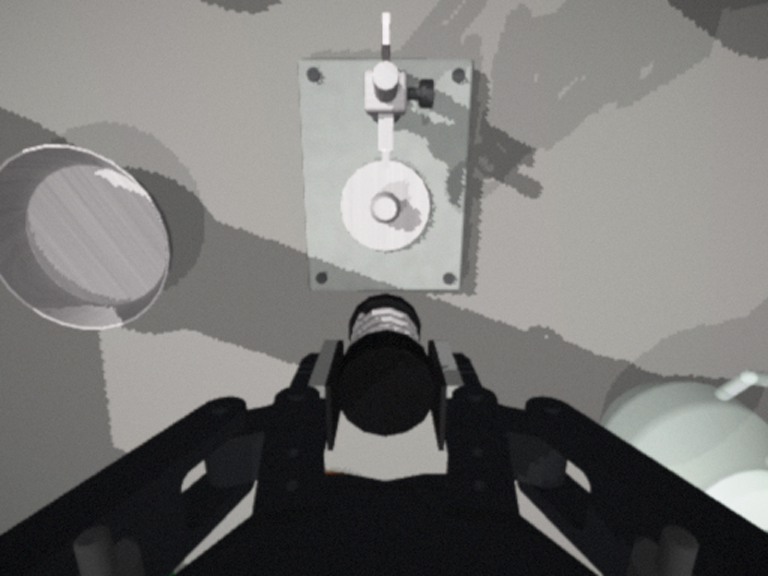

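The pin is at (386,208) and the pointer tip at (386,160) in the 1.5x picture, directly ahead of the held spring. The pointer's upper edge reads about 59.1 mm above the shelf after the depth bias. Next I'll measure the spring's offset in the hand.

```bash
python3 - <<'E'
from h import *
W=np.load("w3.npy");s=sense();q=s["ee_rot"];M=R.from_quat([q[1],q[2],q[3],q[0]]).as_matrix();T=(W-s["eef_pos"])@M
m=(T[...,2]>-30)&(T[...,2]<-18)&(np.hypot(T[...,0],T[...,1])<22)&(np.abs(T[...,1])<15.5);p=T[m];print(len(p),p.mean(0).round(2),np.percentile(p[:,0],[1,99]),np.percentile(p[:,2],[5,50,95]))
m=(T[...,2]>25)&(T[...,2]<42)&(np.hypot(T[...,0],T[...,1])<24);p=T[m];print(len(p),p.max(0),p.min(0))
to(557.7,17.3)
E
```

```text
3339 [  1.04  -0.08 -23.41] [-15.80473965  15.93139667] [-24.57430715 -23.53484505 -21.28265166]
464 [16.35895843 16.39136489 37.83716733] [ -4.54918895 -15.99217146  27.74941983]
t 5.68 pos [548.2 -30.9 149.7] yaw 79.13 toolz [-5.e-04 -1.e-04 -1.e+00] toolshift mm [49.2  0.2 -0. ] F [ 0.74  0.29 -0.74] gw 0.374 gf 59.9
```

Emit:
servo_tool:
  commands:
    - [1, [0.015, 0, 0], [0, 0, 0]]
    - [1, [0.02, 0.0002, 0], [0, 0, 0]]
    - [1, [0.0144, 0, 0], [0, 0, 0]]
    - [1, [0, 0, 0.015], [0, 0, 0]]
    - [1, [0, 0, 0.02], [0, 0, 0]]
    - [1, [0, 0, 0.02], [0, 0, 0]]
    - [1, [0, 0, 0.015], [0, 0, 0]]
    - [1, [0, 0, 0], [0, 0, 0]]
    - [1, [0, 0, 0], [0, 0, 0]]
    - [1, [0, 0, 0], [0, 0, 0]]

```text
time_s: 6.52
eef_pos: [558.5, 17.7, 80.9]
ee_rot: [0.001, 0.771, 0.637, 0.001]
force: [0.2, 0.7, 0.5]
grip_width: 0.37
grip_force: 59.9
```

```bash
python3 - <<'E'
from h import *
to(557.7,17.3,56)
c=cap("wrist");W=pts(c);save(c,"w4.png",k=1.5);c=cap("side");save(c,"s4.png",crop=(230,100,340,220),k=5)
E
```

```text
t 6.52 pos [558.5  17.7  80.9] yaw 79.13 toolz [ 1.6e-03 -3.0e-04 -1.0e+00] toolshift mm [-0.5 -0.8 24.9] F [0.16 0.68 0.46] gw 0.37 gf 59.9
```

View pics/s4.png

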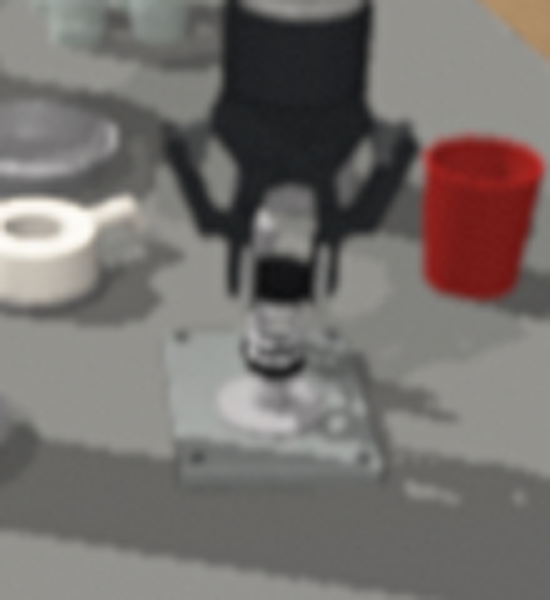

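The side crop shows the foot ring at (275,362) directly above the pin at (277,395), so I'll lower it slowly.

Emit:
servo_tool:
  commands:
    - [1, [-0.0002, -0.0004, 0.006], [0, 0, 0]]
    - [1, [0, 0, 0.006], [0, 0, 0]]
    - [1, [0, 0, 0.005], [0, 0, 0]]
    - [1, [0, 0, 0], [0, 0, 0]]
    - [1, [0, 0, 0], [0, 0, 0]]

```text
time_s: 7.03
eef_pos: [557.3, 18.2, 62.4]
ee_rot: [-0.0, 0.771, 0.637, -0.0]
force: [-0.7, -0.8, -0.2]
grip_width: 0.373
grip_force: 59.9
```

```bash
python3 - <<'E'
from h import *
to(557.7,17.3,56)
E
```

```text
t 7.03 pos [557.3  18.2  62.4] yaw 79.17 toolz [-9.e-04  1.e-04 -1.e+00] toolshift mm [-0.8  0.6  6.4] F [-0.69 -0.83 -0.16] gw 0.373 gf 59.9
```

Emit:
servo_tool:
  commands:
    - [1, [-0.0004, 0, 0.004], [0, 0, 0]]
    - [1, [0, 0, 0.003], [0, 0, 0]]
    - [1, [0, 0, 0.002], [0, 0, 0]]
    - [1, [0, 0, 0.002], [0, 0, 0]]
    - [1, [0, 0, 0], [0, 0, 0]]
    - [1, [0, 0, 0], [0, 0, 0]]

```text
time_s: 7.53
eef_pos: [557.7, 17.7, 52.1]
ee_rot: [0.0, 0.771, 0.637, 0.0]
force: [-1.1, -1.7, 3.9]
grip_width: 0.376
grip_force: 60.1
```

Emit:
servo_tool:
  commands:
    - [1, [0, 0, 0.001], [0, 0, 0]]
    - [1, [0, 0, 0.001], [0, 0, 0]]
    - [1, [0, 0, 0], [0, 0, 0]]
    - [1, [0, 0, 0], [0, 0, 0]]

```text
time_s: 7.87
eef_pos: [557.7, 17.7, 50.0]
ee_rot: [0.0, 0.771, 0.637, 0.0]
force: [-0.4, 0.1, 5.9]
grip_width: 0.378
grip_force: 60.3
```

Emit:
servo_tool:
  commands:
    - [1, [0, 0, 0], [0, 0, 0]]
    - [1, [0, 0, 0], [0, 0, 0]]

```text
time_s: 8.03
eef_pos: [557.6, 17.7, 50.1]
ee_rot: [0.0, 0.771, 0.637, 0.0]
force: [-0.6, -1.0, 6.2]
grip_width: 0.377
grip_force: 60.3
```

Emit:
servo_tool:
  commands:
    - [1, [0, 0, 0.001], [0, 0, 0]]
    - [1, [0, 0, 0.001], [0, 0, 0]]
    - [1, [0, 0, 0.001], [0, 0, 0]]
    - [1, [0, 0, 0.001], [0, 0, 0]]
    - [1, [0, 0, 0], [0, 0, 0]]
    - [1, [0, 0, 0], [0, 0, 0]]

```text
time_s: 8.53
eef_pos: [557.7, 17.7, 46.3]
ee_rot: [0.0, 0.771, 0.637, 0.0]
force: [-1.5, -0.1, 8.6]
grip_width: 0.373
grip_force: 60.5
```

Emit:
servo_tool:
  commands:
    - [1, [0, 0, 0], [0, 0, 0]]
    - [1, [0, 0, 0], [0, 0, 0]]

```text
time_s: 8.7
eef_pos: [557.7, 17.7, 46.4]
ee_rot: [0.0, 0.771, 0.637, 0.0]
force: [-2.8, 0.4, 9.0]
grip_width: 0.376
grip_force: 60.5
```

Emit:
servo_tool:
  commands:
    - [1, [0, 0, 0], [0, 0, 0]]
    - [1, [0, 0, 0], [0, 0, 0]]

```text
time_s: 8.87
eef_pos: [557.7, 17.7, 46.4]
ee_rot: [0.0, 0.771, 0.637, 0.0]
force: [-1.7, -0.8, 8.4]
grip_width: 0.376
grip_force: 60.5
```

Emit:
servo_tool:
  commands:
    - [1, [0, 0, 0.001], [0, 0, 0]]
    - [1, [0, 0, 0.001], [0, 0, 0]]
    - [1, [0, 0, 0.001], [0, 0, 0]]
    - [1, [0, 0, 0.001], [0, 0, 0]]
    - [1, [0, 0, 0.001], [0, 0, 0]]
    - [1, [0, 0, 0.001], [0, 0, 0]]
    - [1, [0, 0, 0], [0, 0, 0]]
    - [1, [0, 0, 0], [0, 0, 0]]

```text
time_s: 9.53
eef_pos: [557.7, 17.7, 40.7]
ee_rot: [0.0, 0.771, 0.637, 0.0]
force: [-3.2, 0.2, 12.9]
grip_width: 0.374
grip_force: 60.9
```

Emit:
servo_tool:
  commands:
    - [1, [0, 0, 0], [0, 0, 0]]
    - [1, [0, 0, 0], [0, 0, 0]]

```text
time_s: 9.7
eef_pos: [557.7, 17.7, 40.8]
ee_rot: [0.0, 0.771, 0.637, 0.0]
force: [-3.6, -0.2, 12.9]
grip_width: 0.373
grip_force: 60.9
```

Emit:
servo_tool:
  commands:
    - [1, [0, 0, 0], [0, 0, 0]]
    - [1, [0, 0, 0], [0, 0, 0]]

```text
time_s: 9.87
eef_pos: [557.7, 17.7, 40.8]
ee_rot: [0.0, 0.771, 0.637, 0.0]
force: [-4.6, 0.3, 12.2]
grip_width: 0.373
grip_force: 60.9
```

Emit:
servo_tool:
  commands:
    - [1, [0, -0.0005, 0.001], [0, 0, 0]]
    - [1, [0, 0, 0.001], [0, 0, 0]]
    - [1, [0, 0, 0.0005], [0, 0, 0]]
    - [1, [0, 0, 0], [0, 0, 0]]
    - [1, [0, 0, 0], [0, 0, 0]]
    - [1, [0, 0, 0], [0, 0, 0]]

```text
time_s: 10.37
eef_pos: [557.6, 17.7, 38.7]
ee_rot: [0.001, 0.771, 0.637, 0.001]
force: [-3.1, -0.6, 14.0]
grip_width: 0.376
grip_force: 61.2
```

Emit:
servo_tool:
  commands:
    - [1, [0, 0, 0], [0, 0, 0]]
    - [1, [0, 0, 0], [0, 0, 0]]
    - [1, [0, 0, 0], [0, 0, 0]]

```text
time_s: 10.62
eef_pos: [557.6, 17.7, 38.7]
ee_rot: [0.001, 0.771, 0.637, 0.001]
force: [-3.1, 0.2, 14.3]
grip_width: 0.382
grip_force: 61.2
```

Emit:
servo_tool:
  commands:
    - [1, [0, 0, 0], [0, 0, 0]]
    - [1, [0, 0, 0], [0, 0, 0]]
    - [1, [0, 0, 0], [0, 0, 0]]

```text
time_s: 10.87
eef_pos: [557.6, 17.7, 38.6]
ee_rot: [0.001, 0.771, 0.637, 0.001]
force: [-2.5, 0.7, 14.7]
grip_width: 0.376
grip_force: 61.2
```

```bash
python3 - <<'E'
from h import *
to(557.7,17.3,40)
c=cap("wrist");W=pts(c);np.save("w5.npy",W);save(c,"w5.png",crop=(180,90,340,300),k=2.8)
ax=np.array([.187,.982]);bx=np.array([.982,-.187]);L=np.stack([(W[...,:2]-[557.7,17.3])@bx,(W[...,:2]-[557.7,17.3])@ax,W[...,2]],-1)
m=(np.abs(L[...,0])<8)&(np.abs(L[...,1])<12)&(L[...,2]>45);print("cap",m.sum(),np.percentile(L[m][:,2],[5,50,95]))
m=(np.abs(L[...,0])<3)&(L[...,1]>25)&(L[...,1]<44)&(L[...,2]>45);print("ptr",m.sum(),np.percentile(L[m][:,2],[5,50,95]))
m=(np.abs(L[...,0])<50)&(np.abs(L[...,0])>30)&(L[...,1]>20)&(L[...,1]<80);print("base",m.sum(),np.percentile(L[m][:,2],[5,50,95]))
F=[]
for i in range(5): to(557.7,17.3,40);capture("wrist")
E
```

```text
t 10.87 pos [557.6  17.7  38.6] yaw 79.18 toolz [ 1.9e-03 -4.0e-04 -1.0e+00] toolshift mm [-0.4  0.2 -1.4] F [-2.45  0.71 14.71] gw 0.376 gf 61.2
cap 5290 [ 61.91579495 122.88222201 133.95539632]
ptr 426 [58.88873925 59.76524965 60.55872008]
base 6092 [13.90423433 14.96286129 16.19955475]
t 10.92 pos [557.6  17.7  38.6] yaw 79.18 toolz [ 2.e-03 -5.e-04 -1.e+00] toolshift mm [-0.4  0.2 -1.4] F [-2.34 -0.21 15.03] gw 0.371 gf 61.2
t 10.97 pos [557.6  17.8  38.6] yaw 79.18 toolz [ 1.9e-03 -4.0e-04 -1.0e+00] toolshift mm [-0.4  0.2 -1.4] F [-3.69 -0.37 14.8 ] gw 0.374 gf 61.2
t 11.02 pos [557.6  17.7  38.6] yaw 79.17 toolz [ 2.e-03 -4.e-04 -1.e+00] toolshift mm [-0.4  0.2 -1.4] F [-3.73 -0.41 14.02] gw 0.38 gf 61.2
t 11.07 pos [557.6  17.7  38.6] yaw 79.17 toolz [ 2.e-03 -4.e-04 -1.e+00] toolshift mm [-0.4  0.2 -1.4] F [-2.37 -0.3  15.06] gw 0.375 gf 61.2
t 11.12 pos [557.6  17.7  38.6] yaw 79.17 toolz [ 1.9e-03 -4.0e-04 -1.0e+00] toolshift mm [-0.4  0.2 -1.4] F [-2.51  0.11 13.99] gw 0.371 gf 61.2
```

View pics/w5.png

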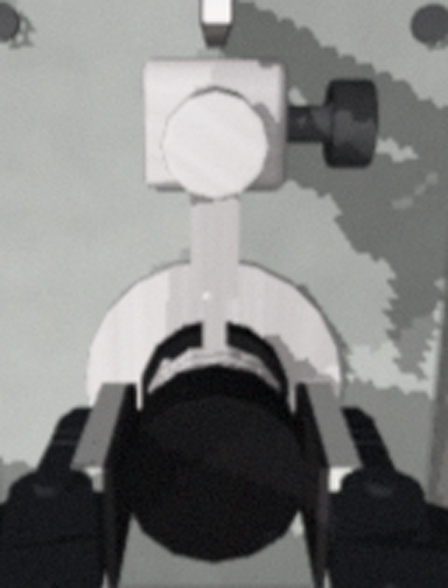

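The crop shows the cap's front edge at about (215,375) and the pointer tip just in front of it at (213,350). I'll compare cap and pointer heights in the same depth map while holding the load.

```bash
python3 - <<'E'
from h import *
for i in range(3):
    c=cap("wrist");W=pts(c);to(557.7,17.3,40)
    ax=np.array([.187,.982]);bx=np.array([.982,-.187]);L=np.stack([(W[...,:2]-[557.7,17.3])@bx,(W[...,:2]-[557.7,17.3])@ax,W[...,2]],-1)
    m=(np.abs(L[...,0])<12)&(np.abs(L[...,1])<11)&(L[...,2]>50)&(L[...,2]<75);p=L[m]
    k=(np.abs(L[...,0])<2)&(L[...,1]>24)&(L[...,1]<44)&(L[...,2]>50)&(L[...,2]<65)
    print("cap",len(p),np.percentile(p[:,2],[10,50,90]).round(2),"ptr",np.median(L[k][:,2]).round(2))
E
```

```text
t 11.22 pos [557.6  17.8  38.6] yaw 79.18 toolz [ 1.9e-03 -4.0e-04 -1.0e+00] toolshift mm [-0.4  0.2 -1.4] F [-2.77  0.05 15.84] gw 0.377 gf 61.2
cap 1904 [61.67 62.41 63.11] ptr 59.71
t 11.27 pos [557.6  17.7  38.6] yaw 79.17 toolz [ 2.e-03 -5.e-04 -1.e+00] toolshift mm [-0.4  0.2 -1.4] F [-3.13  0.81 14.05] gw 0.378 gf 61.2
cap 1903 [61.68 62.38 63.08] ptr 59.69
t 11.32 pos [557.6  17.7  38.6] yaw 79.18 toolz [ 1.9e-03 -5.0e-04 -1.0e+00] toolshift mm [-0.4  0.2 -1.4] F [-3.05 -1.04 14.36] gw 0.373 gf 61.2
cap 1905 [61.68 62.39 63.1 ] ptr 59.77
```

Emit:
servo_tool:
  commands:
    - [1, [0, 0, 0], [0, 0, 0]]
    - [1, [0, 0, 0], [0, 0, 0]]
    - [1, [0, 0, 0], [0, 0, 0]]
    - [1, [0, 0, 0], [0, 0, 0]]
    - [1, [0, 0, 0], [0, 0, 0]]
    - [1, [0, 0, 0], [0, 0, 0]]
    - [1, [0, 0, 0], [0, 0, 0]]

```text
time_s: 11.9
eef_pos: [557.6, 17.8, 38.6]
ee_rot: [0.001, 0.771, 0.637, 0.001]
force: [-2.0, -0.9, 14.3]
grip_width: 0.376
grip_force: 61.2
```

The load has held for well over a second at about 15 N. The cap top reads 62.4 mm against the pointer's 59.7 mm, so it stays above and the spring is sound: it goes to the pump head. I'll raise it straight up, then move across.

Emit:
servo_tool:
  commands:
    - [1, [0, 0, -0.005], [0, 0, 0]]
    - [1, [0, 0, -0.01], [0, 0, 0]]
    - [1, [0, 0, -0.01], [0, 0, 0]]
    - [1, [0, 0, -0.01], [0, 0, 0]]
    - [1, [0, 0, -0.01], [0, 0, 0]]
    - [1, [0, 0, -0.016], [0, 0, 0]]
    - [1, [0, 0, -0.025], [0, 0, 0]]
    - [1, [0, 0, -0.025], [0, 0, 0]]
    - [1, [0, 0, 0], [0, 0, 0]]
    - [1, [0, 0, 0], [0, 0, 0]]

```text
time_s: 12.73
eef_pos: [557.2, 17.9, 149.3]
ee_rot: [0.001, 0.771, 0.637, 0.001]
force: [0.1, 0.6, -2.3]
grip_width: 0.373
grip_force: 59.9
```

Emit:
servo_tool:
  commands:
    - [1, [0, -0.015, 0], [0, 0, 0]]
    - [1, [0.015, -0.02, 0], [0, 0, 0]]
    - [1, [0.02, -0.02, 0], [0, 0, 0]]
    - [1, [0.02, -0.02, 0], [0, 0, 0]]
    - [1, [0.02, -0.02, 0], [0, 0, 0]]
    - [1, [0.02, -0.02, 0], [0, 0, 0]]
    - [1, [0.02, -0.011, 0], [0, 0, 0]]
    - [1, [0.015, 0, 0], [0, 0, 0]]
    - [1, [0, 0, 0], [0, 0, 0]]
    - [1, [0, 0, 0], [0, 0, 0]]

```text
time_s: 13.57
eef_pos: [457.0, 169.3, 147.4]
ee_rot: [-0.0, 0.77, 0.638, -0.001]
force: [-0.6, -1.8, -0.4]
grip_width: 0.373
grip_force: 59.9
```

```bash
python3 - <<'E'
from h import *
c=cap("wrist");W=pts(c);save(c,"w6.png",k=1.5);s=c["_s"]
near=np.hypot(W[...,0]-467,W[...,1]-218)
for lo,hi,r in((36,46,60),(10,18,24)):
    m=(W[...,2]>lo)&(W[...,2]<hi)&(near<r);p=W[m];print(lo,len(p),p.mean(0).round(1),cv2.minEnclosingCircle(p[:,:2].astype(np.float32)))
# well: floor-ish and rim inner edge
m=(W[...,2]>36)&(W[...,2]<46)&(near<60);mask=np.uint8(m)*255
cs,h=cv2.findContours(mask,cv2.RETR_CCOMP,cv2.CHAIN_APPROX_NONE)
for i,k in enumerate(cs):
    if len(k)>30:
        q=np.array([W[y,x] for x,y in k[:,0]]);q=q[np.isfinite(q[:,0])&(q[:,2]>30)];(ce,r)=cv2.minEnclosingCircle(q[:,:2].astype(np.float32));print(i,h[0][i][3],len(k),ce,r,k[:,0].mean(0))
q=s["ee_rot"];M=R.from_quat([q[1],q[2],q[3],q[0]]).as_matrix();T=(W-s["eef_pos"])@M
m=(T[...,2]>-30)&(T[...,2]<-18)&(np.abs(T[...,0])<22)&(np.abs(T[...,1])<15);p=T[m];print("cap",np.percentile(p[:,0],[1,99]),np.median(p[:,2]))
m=(T[...,2]>25)&(T[...,2]<42)&(np.hypot(T[...,0],T[...,1])<24);p=T[m];print(len(p),p.max(0),p.min(0))
to(467,218)
E
```

```text
36 3736 [463.6 216.8  40.9] ((474.1120300292969, 220.80999755859375), 50.0356559753418)
10 1426 [464.5 215.5  15. ] ((464.4602355957031, 215.5619354248047), 22.78036117553711)
5 -1 232 (463.3124084472656, 215.1106719970703) 38.31844711303711 [253.47413793 140.50862069]
18 5 132 (463.3201904296875, 215.27774047851562) 21.968334197998047 [253.48484848 141.56060606]
cap [-16.19282004  15.60368683] -23.61894094755685
465 [16.09819321 16.44398072 37.72930442] [ -5.04963337 -15.79057544  27.04533701]
t 13.62 pos [457.2 168.8 147.5] yaw 79.19 toolz [-1.8e-03 -5.0e-04 -1.0e+00] toolshift mm [50.2  0.4 -0. ] F [-0.17  0.19 -1.15] gw 0.368 gf 59.9
```

View pics/w6.png

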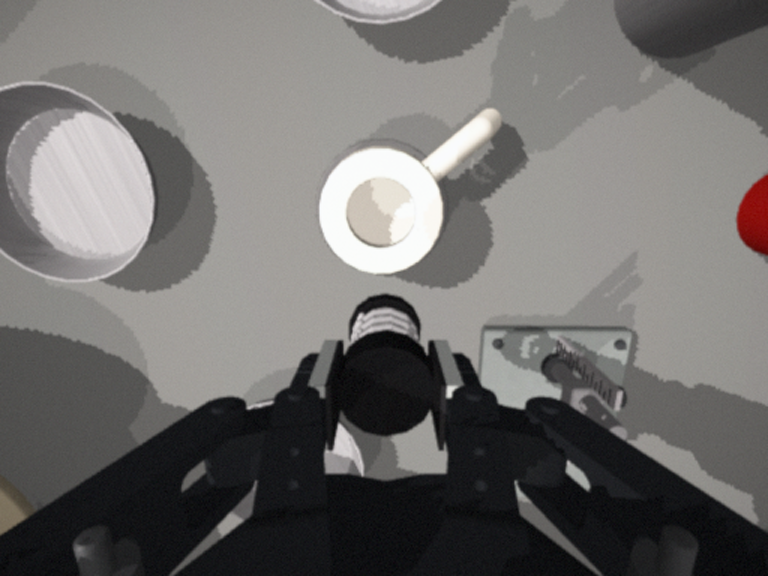

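The well is centred at about (382,212) in the 1.5x picture, with world centre (463.3, 215.2). I'll move above it and descend partway.

Emit:
servo_tool:
  commands:
    - [1, [0.015, -0.0025, 0], [0, 0, 0]]
    - [1, [0.02, 0, 0], [0, 0, 0]]
    - [1, [0.012, 0, 0], [0, 0, 0]]
    - [1, [0, 0, 0.015], [0, 0, 0]]
    - [1, [0, 0, 0.02], [0, 0, 0]]
    - [1, [0, 0, 0.018], [0, 0, 0]]
    - [1, [0, 0, 0.007], [0, 0, 0]]
    - [1, [0, 0, 0], [0, 0, 0]]
    - [1, [0, 0, 0], [0, 0, 0]]
    - [1, [0, 0, 0], [0, 0, 0]]

```text
time_s: 14.45
eef_pos: [464.7, 215.7, 89.3]
ee_rot: [0.0, 0.771, 0.637, 0.001]
force: [-0.1, -0.5, -0.5]
grip_width: 0.379
grip_force: 60.0
```

```bash
python3 - <<'E'
from h import *
to(463.4,215.6,53)
E
```

```text
t 14.45 pos [464.7 215.7  89.3] yaw 79.15 toolz [ 1.6e-03  3.0e-04 -1.0e+00] toolshift mm [-0.4 -1.3 36.3] F [-0.15 -0.46 -0.52] gw 0.379 gf 60.0
```

Emit:
servo_tool:
  commands:
    - [1, [-0.0003, -0.001, 0.008], [0, 0, 0]]
    - [1, [0, 0, 0.01], [0, 0, 0]]
    - [1, [0, 0, 0.008], [0, 0, 0]]
    - [1, [0, 0, 0.005], [0, 0, 0]]
    - [1, [0, 0, 0.003], [0, 0, 0]]
    - [1, [0, 0, 0.0015], [0, 0, 0]]
    - [1, [0, 0, 0], [0, 0, 0]]
    - [1, [0, 0, 0], [0, 0, 0]]

```text
time_s: 15.12
eef_pos: [463.1, 215.8, 53.0]
ee_rot: [0.0, 0.771, 0.637, 0.0]
force: [-0.8, 1.0, 0.1]
grip_width: 0.378
grip_force: 60.0
```

Emit:
servo_tool:
  commands:
    - [1, [0, 0, 0.0015], [0, 0, 0]]
    - [1, [0, 0, 0], [0, 0, 0]]
    - [1, [0, 0, 0], [0, 0, 0]]

```text
time_s: 15.37
eef_pos: [463.3, 215.8, 51.6]
ee_rot: [0.0, 0.771, 0.637, 0.0]
force: [-0.4, -0.5, 1.2]
grip_width: 0.376
grip_force: 60.2
```

Emit:
servo_tool:
  commands:
    - [1, [0, 0, 0.0005], [0, 0, 0]]
    - [0.1, [0, 0, 0], [0, 0, 0]]
    - [0, [0, 0, 0], [0, 0, 0]]
    - [-0.3, [0, 0, 0], [0, 0, 0]]
    - [-0.6, [0, 0, 0], [0, 0, 0]]
    - [-0.6, [0, 0, 0], [0, 0, 0]]
    - [-0.6, [0, 0, 0], [0, 0, 0]]

```text
time_s: 15.95
eef_pos: [463.0, 215.7, 50.8]
ee_rot: [-0.0, 0.771, 0.637, -0.0]
force: [0.4, -0.3, -0.1]
grip_width: 0.8
grip_force: 0.0
```

Emit:
servo_tool:
  commands:
    - [-0.6, [0, 0, -0.01], [0, 0, 0]]
    - [-0.6, [0, 0, -0.02], [0, 0, 0]]
    - [-0.6, [0, 0, -0.025], [0, 0, 0]]
    - [-0.6, [0, 0, -0.025], [0, 0, 0]]
    - [-0.6, [-0.025, 0, -0.02], [0, 0, 0]]
    - [-0.6, [-0.025, 0, 0], [0, 0, 0]]
    - [-0.6, [0, 0, 0], [0, 0, 0]]
    - [-0.6, [0, 0, 0], [0, 0, 0]]
    - [-0.6, [0, 0, 0], [0, 0, 0]]

```text
time_s: 16.7
eef_pos: [453.6, 166.9, 151.1]
ee_rot: [-0.0, 0.771, 0.637, 0.0]
force: [0.4, -0.2, 0.2]
grip_width: 0.799
grip_force: 0.0
```

```bash
python3 - <<'E'
from h import *
to(463.4,215.6)
c=cap("wrist");W=pts(c);save(c,"w7.png",k=1.5)
m=(W[...,2]>66)&(W[...,2]<86)&(np.hypot(W[...,0]-463,W[...,1]-215)<30);p=W[m];print(len(p),p.mean(0),p[:,2].std(),cv2.minEnclosingCircle(p[:,:2].astype(np.float32)))
c=cap("top");T=pts(c)
for n,x,y in(("spare",468.5,-386),("tested",463,215)):
    m=(T[...,2]>55)&(T[...,2]<90)&(np.hypot(T[...,0]-x,T[...,1]-y)<30);p=T[m];print(n,len(p),p.mean(0) if len(p) else 0)
E
```

```text
t 16.7 pos [453.6 166.9 151.1] yaw 79.15 toolz [ 3.e-04  3.e-04 -1.e+00] toolshift mm [49.7  0.4  0. ] F [ 0.36 -0.17  0.19] gw 0.799 gf 0.0
1376 [463.19617866 215.01346116  76.50513861] 0.6821599627533694 ((463.1260681152344, 214.6634063720703), 16.793163299560547)
spare 99 [ 467.98158548 -385.36429126   66.81890593]
tested 0 0
```

View pics/w7.png

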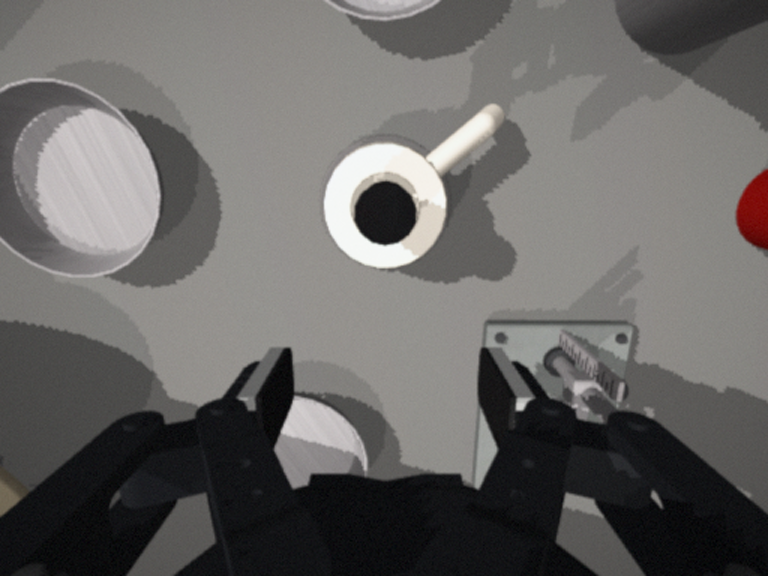

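The spring stands upright in the well: its cap is at (387,212), level at 76.5 mm and within 1 mm of the centre. The spare spring has not moved, so I'll hand the job in.

```bash
python3 -c "
from rig import *
print(finish_job())"
```

```text
the job is handed in; nothing more can be done
None
```

The spring from the round coaster is sound: under about 15 N, held for over a second, its cap stayed about 2.7 mm above the pointer, so I stood it upright in the pump head's well and handed the job in; no verdict was returned.

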